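# Turn up the yellow kitchen speaker

## Robot

A 7-joint arm with a two-finger parallel gripper is mounted at the origin on a cart in front of the work surface, level with it; the furniture and walls round the work are solid. World frame = base frame: x ahead of the robot, y to its left, z up, the work surface at z = 0. Lengths are in m, angles in degrees, forces in N, time in s.
With the tool pointing down it reaches from about 0.4 to 0.85 m from the base axis. Payload 10.4 kg.
Tool frame: the origin (TCP) lies on the centre line of the jaws, within the pads' length; the fingertips stand ahead of it and the grasp point (between the pads) lies 6 mm ahead of it (ctrl.tips_ahead is the z of the fingertips in the tool frame, in m); z points along the fingers, y is the line along which they close (so a half turn about z gives the same grasp; the last joint's range is limited). The gripper opens to 85 mm and grips with 20 to 120 N. Pads are 22 mm wide; open, the fingers measure 114 mm over their backs; the gripper's body (76 mm by 85 mm) begins 54 mm behind the grasp point. The pads swing forward as they close: fully open they stand 13 mm farther back than shut.
Start: joints at [-78.415, 19.034, -3.707, 83.658, 1.238, 77.344, -5.071], TCP at [0.139, 0.609, 0.256] pointing down, gripper open.
Joint ranges: [-148.97, 148.97], [-28.65, 121.19], [-84.17, 76.75], [9.2, 138.47], [-72.65, 252.65], [3.7, 117.97], [-149.18, 149.18]. Speed limits (degrees/s): [127.2, 127.2, 159.86, 159.86, 180, 180, 180].

## Interface

Orientations are given as [roll, pitch, yaw] about the fixed x, y, z axes, in that order (R = Rz(yaw) Ry(pitch) Rx(roll)).
In Python, from cell import ctrl gives the robot as it stands.
- The arm moves only by the tool servo_tool, never from a script. Its argument "series" is a list of rows, each a list of 7 numbers: the shift along the tool's x, y, z scaled (see below), then the turn, a rotation vector about the tool's x, y, z scaled (see below), then the finger opening in mm, from 0 to 85.4. In form: [[x, y, z, rx, ry, rz, fingers], ...]. A call has exactly 5 rows; each row is the pose to reach, as a shift and turn from the pose commanded when the call began, along the tool's axes at that moment; what a row does not reach only later rows make up. The controller multiplies each number of a shift by 0.08 m and each number of a turn by 90 degrees. A row lasts 1/8 s, in which the tool goes at most 62.5 mm and 10.7 degrees, less where a joint would pass 70% of its speed; a pose out of reach is approached as far as the arm can. A call with a number of a shift or a turn outside -1 to 1 is refused whole. A call with a gripper value outside its range is refused whole. The fingers move at their own pace and stop on an object; the grip force is fixed at half the most. Time passes only in rows, so rows that repeat a pose let the fingers close, or fill a call up. It gives the time, the measured TCP pose, the force, the opening and the grip force at its end, in the units of the state.
- ctrl.sense(): the state, without advancing time (a new reading comes with each control period).
- ctrl.camera(name): name is "side" or "top"; returns the picture (400x640x3 uint8, red, green, blue); there is no depth.
- ctrl.camera_params(name): a dict with "fovy" (degrees; the focal length in pixels is half the picture's height over the tangent of half this angle, whatever the lens; pixels are square), "cx", "cy" (the principal point, pixels), "rvec" (rotation vector, rad) and "tvec" (3), from world to camera coordinates, as OpenCV has them. Camera axes: x right, y down, z forward; pixel columns grow to the right and rows downward; lengths in m; the calibration is good to about 2 mm. A picture is of the moment at which its call begins. camera_params takes no time and is no camera call.
- ctrl.close_job(): hands the job in; it is judged then, once.
The state is a dict: "clock": time; "q": joint angles; "joint_velocities": joint speeds; "tau": joint torques, N m; "eef_pos": TCP position; "tool_rot": TCP orientation; "contact_force": force on the tool from outside, world axes, zero at the start; "ft_torque": the same for the moment, N m; "gripper_width": finger opening in m; "grip_force": force on a finger pad.
Only numpy, scipy, OpenCV 4.12 (cv2) and the standard library are available. Lean on these libraries where they do the work, as an engineer would, in place of code of your own. Each camera call takes 0.05 s, during which the arm holds its last target. There are 200 camera calls.

## Task

Two small speakers stand on the worktop, and the yellow one is too quiet. Roll the thumbwheel on top of the yellow speaker away from its front grille, two or three clicks as needed, until its white stripe stands straight up, in line with the two white index marks beside the wheel, as on the grey speaker. Leave the grey speaker's wheel as it is.

Things in the scene. Friction and masses are not known exactly. Their poses are not given: they have to be found in the camera images.
- yellow_wheel_top (a point): Yellow speaker: top of the rim of its black knurled wheel (radius 32, width 20 mm), 110 mm above the worktop; fixed point. z up, y along the level axle, x from front grille to back (grille faces the robot, turned up to 30 deg). A finger pressed on the rim carries it along. The wheel is sprung: sinks from about 3 N, +0.6 N per mm, 10 mm at most; press 3 to 6 mm; rises when released.
- yellow_wheel (a joint): Wheel angle, rad. 0: white stripe straight up, at the index marks; negative: stripe tilted to the grille. Grows as the wheel's top is rolled to the back (+x of yellow_wheel_top). Clicks every 0.349 rad (20 deg, 11 mm of rim) and falls into the nearest click when released; stops 4 clicks either side of 0. Starts 2 or 3 clicks below 0.
- grey_wheel_top (a point): Grey speaker, not to be turned: the same point on its wheel. Both speakers are alike but for colour: 92 mm deep, 104 wide, flat top 84 mm high with the wheel standing 26 mm out of its middle, round loudspeaker on the front; fixed on rubber feet. Either may be the left one.
- grey_wheel (a joint): Angle of the grey speaker's wheel, rad, same meaning; it stands at 0, stripe straight up, and is to stay there.

How it is judged:
By the outcome, as a careful person would: the job done as asked, in the order asked, and still so for the second after the job is handed in, with the robot touching nothing.
It also fails if it takes over 32 s, if anything falls off the work surface, if the arm or the gripper's body presses on something with over 40 N, if the wrist force passes 120 N, or if a joint passes its speed limit or range.

## Working session

There is one attempt and no reset: what is moved stays moved. The work goes in short steps, Python scripts to look and compute and a tool call to move; the robot and the scene stay as the last step left them, time stands still between calls to the robot, and variables do not carry over. Pictures are saved under pics/ and viewed, at most 10 in all, crops included, and the job is handed in when it is done.

Besides the shell and the picture viewer there is one more tool, called after ">>>" as name(argument=value, ...), one argument or row to a line, values as JSON. servo_tool: Moves the arm, as the interface text tells. Its arguments: {"type":"object","properties":{"series":{"type":"array","items":{"type":"array","items":{"type":"number"}}}},"required":["series"]}

```bash
mkdir -p pics
python3 - <<'E'
from cell import ctrl
import cv2
for n in("top","side"):
    cv2.imwrite(f"pics/{n}0.png",ctrl.camera(n)[:,:,::-1]); print(n,ctrl.camera_params(n))
s=ctrl.sense(); print(s, ctrl.tips_ahead)
E
```

```text
top {'fovy': 42.00393857230506, 'cx': 321.0820744488009, 'cy': 200.6951402390877, 'rvec': array([ 2.17698957, -2.1122555 ,  0.1804591 ]), 'tvec': array([-0.03186648,  0.52753181,  0.93080236])}
side {'fovy': 47.49067708319265, 'cx': 321.46249080677086, 'cy': 197.3187716562872, 'rvec': array([ 0.50095316, -2.63754924,  1.31835877]), 'tvec': array([0.45135383, 0.22519856, 0.8385354 ])}
{'clock': 0.1, 'q': array([-78.41476902,  19.06883759,  -3.70605452,  83.70176123,
         1.23692363,  77.3419332 ,  -5.07077804]), 'joint_velocities': array([ 0.06759872, -0.04338063,  0.08819943, -0.10820281, -0.08536439,
        0.03736691,  0.01568627]), 'tau': array([ 1.55233884e-03, -6.26737261e+01,  4.93762270e-02, -3.92430139e+01,
        1.63586356e-02,  7.06773513e-03,  7.69483677e-05]), 'eef_pos': array([0.13926029, 0.60897862, 0.25558541]), 'tool_rot': array([-1.79927334e+02,  2.91703057e-03,  1.67119828e+02]), 'contact_force': array([-0.60639181, -0.35958378,  0.42283106]), 'ft_torque': array([ 0.02743743, -0.00904245,  0.00495372]), 'grip_force': 0.0, 'gripper_width': 0.08523995158243367} 0.025
```

View pics/top0.png

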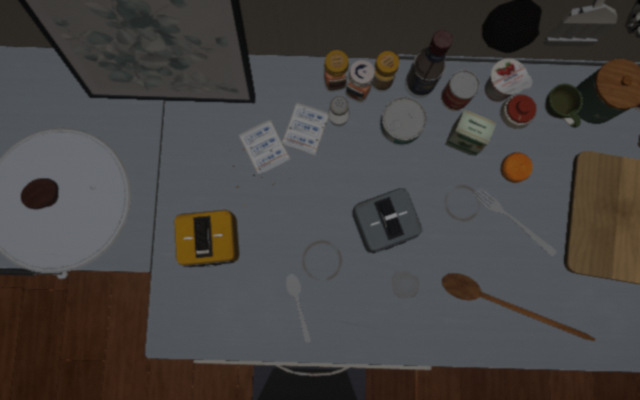

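View pics/side0.png

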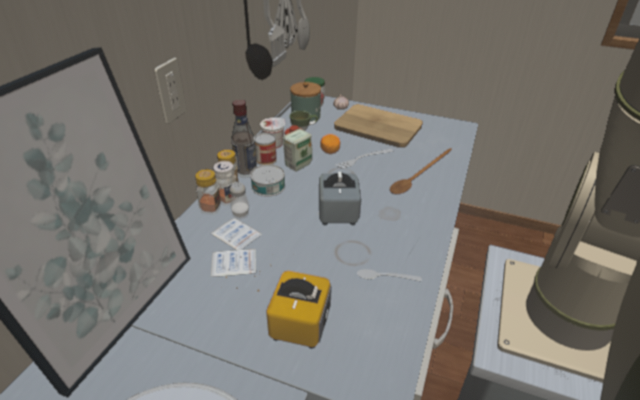

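The top view shows the yellow speaker at (204,237) and the grey one at (388,218). The side view has yellow at (300,305) and grey at (340,195). I'll enlarge the yellow speaker.

```bash
cat > h.py <<'E'
import numpy as np, cv2
from cell import ctrl
def cam(n):
    p=ctrl.camera_params(n); f=200/np.tan(np.radians(p['fovy']/2))
    return np.array([[f,0,p['cx']],[0,f,p['cy']],[0,0,1]]),p['rvec'],p['tvec']
def atz(n,u,v,z):
    K,r,t=cam(n); R=cv2.Rodrigues(r)[0]; d=R.T@np.linalg.inv(K)@[u,v,1]; c=-R.T@t
    return c+d*(z-c[2])/d[2]
def proj(n,P):
    K,r,t=cam(n); return cv2.projectPoints(np.float64([P]),r,np.float64(t),K,None)[0].ravel()
E
python3 - <<'E'
from h import *
a=cv2.imread("pics/top0.png")[200:275,165:245]; b=cv2.imread("pics/side0.png")[260:350,260:340]
a=cv2.resize(a,(400,375),interpolation=2); b=cv2.resize(b,(400,450),interpolation=2)
a=np.clip(a*1.8,0,255).astype(np.uint8)
o=np.zeros((450,800,3),np.uint8); o[:375,:400]=a; o[:,400:]=b; cv2.imwrite("pics/c.png",o)
E
```

```text
(no output)
```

View pics/c.png

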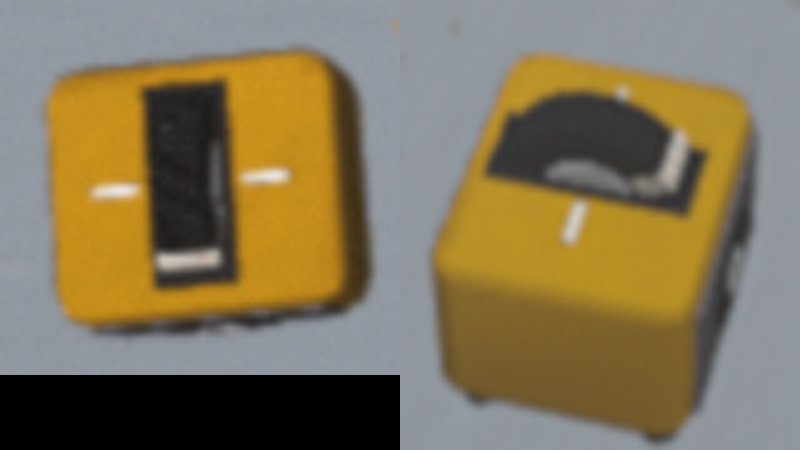

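The crop shows the index marks at top-image pixels (188.0,238.2) and (218.2,235.4). The stripe is tilted to the grille, at (202.6,252.2).

Run:
```python
from h import *
L=atz('top',188,238.2,.084);Rr=atz('top',218.2,235.4,.084)
m=(L+Rr)/2; y=(L-Rr)[:2]; y/=np.linalg.norm(y); x=np.array([y[1],-y[0]])
print(L,Rr,m,'yaw',np.degrees(np.arctan2(x[1],x[0])))
print('side proj of mid-marks',proj('side',L),proj('side',Rr))
for k in(2,3):
    a=-k*.349; c=m[:2]+x*.032*np.sin(a); print(k,proj('top',[*c,.078+.032*np.cos(a)]))
# grey
for u,v in((372,225),(407,212)):print(atz('top',u,v,.084))
from scipy.spatial.transform import Rotation as Ro
s=ctrl.sense();T=Ro.from_euler('xyz',s['tool_rot'],degrees=True).as_matrix();print(T.round(3))
d=[*(m[:2]),.2]-s['eef_pos'];print(d,T.T@d)
```

```text
[0.4475091  0.21637312 0.084     ] [0.45404069 0.16373499 0.084     ] [0.45077489 0.19005406 0.084     ] yaw 7.073376330390861
side proj of mid-marks [295.56957125 304.46946846] [304.29010741 281.19541761]
2 [201.55678071 247.75573288]
3 [202.84662621 252.19696517]
[ 0.48074724 -0.10709363  0.084     ]
[ 0.5059423  -0.16920193  0.084     ]
[[-0.975  0.223 -0.   ]
 [ 0.223  0.975 -0.001]
 [-0.    -0.001 -1.   ]]
[ 0.31151461 -0.41892456 -0.05558541] [-0.39705721 -0.33887236  0.05603545]
```

The stripe position matches 3 clicks. The wheel top is at about (0.451, 0.190, 0.110) and its roll direction is at yaw 7°. I'm approaching now with the fingers shut.

>>> servo_tool(
  series=[
    [-0.25,-0.21,0,0,0,0,0],
    [-0.5,-0.42,0,0,0,0,0],
    [-0.75,-0.64,0,0,0,0,0],
    [-1,-0.85,0,0,0,0,0],
    [-1,-0.85,0,0,0,0,0],
  ],
)

```text
clock: 0.72
eef_pos: [0.2039, 0.5237, 0.2563]
tool_rot: [-180.0, 0.0, 166.9]
contact_force: [0.2, 0.7, 0.7]
gripper_width: 0.0001
grip_force: 0.0
```

>>> servo_tool(
  series=[
    [-0.25,-0.21,0,0,0,0,0],
    [-0.5,-0.42,0,0,0,0,0],
    [-0.75,-0.64,0,0,0,0,0],
    [-1,-0.85,0,0,0,0,0],
    [-1,-0.85,0,0,0,0,0],
  ],
)

```text
clock: 1.35
eef_pos: [0.2659, 0.4403, 0.2563]
tool_rot: [-180.0, 0.0, 167.0]
contact_force: [-0.5, 0.9, -0.0]
gripper_width: 0.0006
grip_force: 0.0
```

>>> servo_tool(
  series=[
    [-0.25,-0.21,0,0,0,0,0],
    [-0.5,-0.42,0,0,0,0,0],
    [-0.75,-0.64,0,0,0,0,0],
    [-1,-0.85,0,0,0,0,0],
    [-1,-0.85,0,0,0,0,0],
  ],
)

```text
clock: 1.98
eef_pos: [0.3283, 0.3567, 0.2563]
tool_rot: [180.0, 0.0, 167.0]
contact_force: [0.5, -1.0, 0.1]
gripper_width: 0.0004
grip_force: 0.0
```

>>> servo_tool(
  series=[
    [-0.25,-0.21,0,0,0,0,0],
    [-0.5,-0.42,0,0,0,0,0],
    [-0.75,-0.64,0,0,0,0,0],
    [-1,-0.85,0,0,0,0,0],
    [-1,-0.85,0,0,0,0,0],
  ],
)

```text
clock: 2.6
eef_pos: [0.391, 0.273, 0.2563]
tool_rot: [180.0, 0.0, 167.1]
contact_force: [-1.1, 0.6, -0.7]
gripper_width: 0.0001
grip_force: 0.0
```

>>> servo_tool(
  series=[
    [-0.2,-0.2,0.1,0,0,-0.05,0],
    [-0.4,-0.4,0.2,0,0,-0.11,0],
    [-0.6,-0.6,0.3,0,0,-0.17,0],
    [-0.8,-0.8,0.4,0,0,-0.222,0],
    [-0.8,-0.8,0.4,0,0,-0.222,0],
  ],
)

```text
clock: 3.22
eef_pos: [0.4385, 0.1967, 0.2237]
tool_rot: [-180.0, -0.1, -172.9]
contact_force: [0.0, 0.6, -0.0]
gripper_width: 0.0001
grip_force: 0.0
```

```bash
cat > w.py <<'E'
from h import *
from scipy.spatial.transform import Rotation as Ro
s=ctrl.sense();T=Ro.from_euler('xyz',s['tool_rot'],degrees=True).as_matrix()
w=np.array([.4508,.190,.110]); tip=s['eef_pos']+T[:,2]*ctrl.tips_ahead
print(s['clock'],'rot',s['tool_rot'],'F',s['contact_force'],s['gripper_width'],'tip',tip,'wheel-tip in tool mm',T.T@(w-tip)*1000,'units',T.T@(w-tip)/.08)
E
python3 w.py
```

```text
3.225 rot [-1.79973594e+02 -5.24618458e-02 -1.72908744e+02] F [ 0.00509001  0.6266388  -0.04786703] 0.00013550301407813846 tip [0.43850537 0.19664415 0.1987285 ] wheel-tip in tool mm [-11.46160002  -8.07021026  88.72176688] units [-0.14327    -0.10087763  1.10902209]
```

>>> servo_tool(
  series=[
    [0,-0.1,0.2,0,0,0,0],
    [0,-0.1,0.5,0,0,0,0],
    [0,-0.1,0.8,0,0,0,0],
    [0,-0.1,0.95,0,0,0,0],
    [0,-0.1,0.95,0,0,0,0],
  ],
)

```text
clock: 3.85
eef_pos: [0.4391, 0.1885, 0.1476]
tool_rot: [-180.0, -0.1, -172.9]
contact_force: [0.2, -0.5, 0.1]
gripper_width: -0.0004
grip_force: 0.0
```

>>> servo_tool(
  series=[
    [0,0,0.05,0,0,0,0],
    [0,0,0.1,0,0,0,0],
    [0,0,0.15,0,0,0,0],
    [0,0,0.18,0,0,0,0],
    [0,0,0.18,0,0,0,0],
  ],
)

```text
clock: 4.47
eef_pos: [0.4398, 0.1883, 0.134]
tool_rot: [180.0, 0.0, -172.9]
contact_force: [-1.0, 1.0, 2.7]
gripper_width: -0.0
grip_force: 1.3
```

```bash
python3 w.py
python3 - <<'E'
from h import *
a=cv2.resize(ctrl.camera("side")[200:350,220:380,::-1],(640,600),interpolation=2);cv2.imwrite("pics/d.png",a)
E
```

```text
4.475 rot [ 1.79990748e+02  5.11527890e-03 -1.72903489e+02] F [-1.04752405  1.04630765  2.74035036] -8.659848332913687e-06 tip [0.43980596 0.18827484 0.10899423] wheel-tip in tool mm [-11.12303298   0.35389342  -1.00472083] units [-0.13903791  0.00442367 -0.01255901]
```

View pics/d.png

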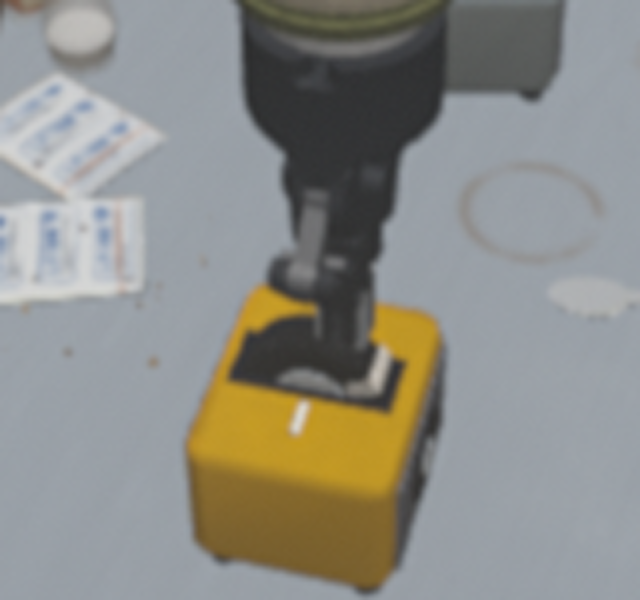

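The side view shows the fingertip on the grille-side half of the wheel's top, with the stripe at about (375,370) in the crop. Next I press about 4 mm, roll 22 mm and lift.

>>> servo_tool(
  series=[
    [0,0,0.03,0,0,0,0],
    [0,0,0.06,0,0,0,0],
    [0,0,0.06,0,0,0,0],
    [-0.03,0,0.06,0,0,0,0],
    [-0.06,0,0.06,0,0,0,0],
  ],
)

```text
clock: 5.15
eef_pos: [0.4447, 0.1889, 0.1293]
tool_rot: [180.0, 0.0, -172.9]
contact_force: [-0.7, -0.5, 5.7]
gripper_width: 0.0004
grip_force: 2.8
```

>>> servo_tool(
  series=[
    [-0.05,0,0,0,0,0,0],
    [-0.1,0,0,0,0,0,0],
    [-0.15,0,0,0,0,0,0],
    [-0.2,0,0,0,0,0,0],
    [-0.22,0,0,0,0,0,0],
  ],
)

```text
clock: 5.78
eef_pos: [0.4625, 0.1912, 0.1294]
tool_rot: [180.0, 0.1, -172.9]
contact_force: [-1.4, -1.1, 5.1]
gripper_width: 0.0001
grip_force: 2.7
```

```bash
python3 w.py
python3 - <<'E'
from h import *
a=cv2.resize(ctrl.camera("side")[260:330,260:340,::-1],(640,560),interpolation=2);cv2.imwrite("pics/e.png",a)
E
```

```text
5.775 rot [ 1.79978757e+02  5.12343152e-02 -1.72906013e+02] F [-1.44204169 -1.13989049  5.14321053] 0.00012021727632922616 tip [0.46253405 0.19116577 0.10440779] wheel-tip in tool mm [11.78318809  0.29435454 -5.60264329] units [ 0.14728985  0.00367943 -0.07003304]
```

View pics/e.png

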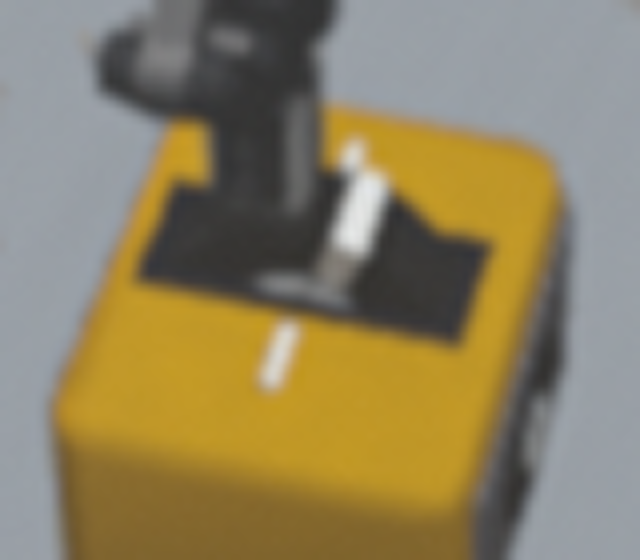

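The wheel has rolled two clicks: the stripe at about (355,220) is now one click short of the index marks. I'll lift, go back, and roll 11 mm more.

>>> servo_tool(
  series=[
    [0,0,-0.1,0,0,0,0],
    [0,0,-0.2,0,0,0,0],
    [0,0,-0.2,0,0,0,0],
    [0.12,0,-0.2,0,0,0,0],
    [0.22,0,-0.2,0,0,0,0],
  ],
)

```text
clock: 6.45
eef_pos: [0.4434, 0.1886, 0.1447]
tool_rot: [-180.0, -0.0, -172.9]
contact_force: [-0.1, -0.7, -0.5]
gripper_width: 0.0001
grip_force: 0.0
```

>>> servo_tool(
  series=[
    [0,0,0.06,0,0,0,0],
    [0,0,0.12,0,0,0,0],
    [0,0,0.16,0,0,0,0],
    [0,0,0.2,0,0,0,0],
    [0,0,0.2,0,0,0,0],
  ],
)

```text
clock: 7.08
eef_pos: [0.4448, 0.1889, 0.1292]
tool_rot: [180.0, 0.0, -172.9]
contact_force: [-1.9, 0.1, 5.8]
gripper_width: 0.0
grip_force: 2.8
```

>>> servo_tool(
  series=[
    [-0.04,0,0,0,0,0,0],
    [-0.08,0,0,0,0,0,0],
    [-0.12,0,0,0,0,0,0],
    [-0.14,0,0,0,0,0,0],
    [-0.14,0,0,0,0,0,0],
  ],
)

```text
clock: 7.7
eef_pos: [0.4561, 0.1904, 0.1294]
tool_rot: [180.0, 0.0, -172.9]
contact_force: [-1.0, -0.1, 6.3]
gripper_width: 0.0
grip_force: 2.8
```

>>> servo_tool(
  series=[
    [0,0,-0.1,0,0,0,0],
    [0,0,-0.2,0,0,0,0],
    [0,0,-0.5,0,0,0,0],
    [0,0,-0.8,0,0,0,0],
    [0,0,-0.8,0,0,0,0],
  ],
)

```text
clock: 8.32
eef_pos: [0.4564, 0.1906, 0.1949]
tool_rot: [179.9, 0.2, -172.9]
contact_force: [-0.2, -0.4, -0.5]
gripper_width: -0.0005
grip_force: 0.0
```

```bash
python3 w.py
python3 - <<'E'
from h import *
f=ctrl.camera("side")[:,:,::-1]
a=cv2.resize(f[260:330,260:340],(400,350),interpolation=2);b=cv2.resize(f[160:230,300:380],(400,350),interpolation=2);cv2.imwrite("pics/f.png",np.hstack([a,b]))
E
```

```text
8.325 rot [ 1.79907562e+02  1.60965493e-01 -1.72906187e+02] F [-0.2011735  -0.35560949 -0.50544176] -0.00046962064580177053 tip [0.45650212 0.19061012 0.16994123] wheel-tip in tool mm [5.90218914e+00 2.05132588e-03 5.99249705e+01] units [7.37773642e-02 2.56415735e-05 7.49062131e-01]
```

View pics/f.png

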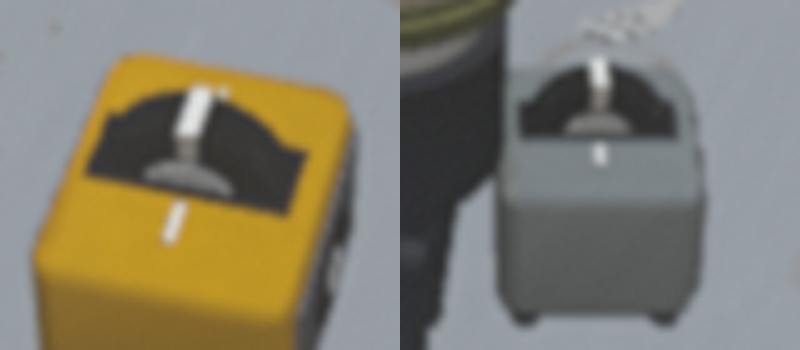

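The yellow stripe at about (195,112) in the crop looks upright and in line with the marks, and the grey wheel hasn't changed. I'll check this against the projection, then hand in.

Run:
```python
from h import *
x=np.array([.9924,.1231])
ok=[]
for k in(-1,0,1):
    a=k*.349;p=proj('side',[*(np.array([.4508,.190])+x*.032*np.sin(a)),.078+.032*np.cos(a)]);ok.append(np.hypot(*(p-[299,282.4])));print(k,p)
if np.argmin(ok)==1: print(ctrl.close_job())
```

```text
-1 [306.17695179 284.04645231]
0 [299.82770735 281.98739587]
1 [293.54512362 281.52417776]
the job is handed in; nothing more can be done
None
```

The yellow speaker's wheel is rolled three clicks to its index marks, confirmed in the side camera view. The grey wheel was not touched, and the job is handed in at about 8.4 s.

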